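# Seat a tube block in a heater shaker and clamp it

## Task

Fit the metal tube block with the eight small holes into the well of the heater shaker. Push it down past the tight side springs until you feel it bottom out on the heater plate, firmly but with no more than about 20 N; only when it sits fully home and level, swing the hinged clamp over it and press the handle down until the catch holds it. Leave the two-hole block and the other things where they are.

Things in the scene. Friction and masses are not known exactly. Their poses are not given: they have to be found in the camera images.
- tube_block: the loose metal tube block to fit, 46 mm (x) by 104 mm (y) by 52 mm high, about 0.22 kg, eight 13.5 mm holes in two groups of four, a plain strip 26 mm wide across the middle of its top; origin at the centre of its underside, y along its length. Either way round fits. Grip it across the 46 mm, fingertips at least 28 mm above its underside, so that they clear the well's rim
- flask_block: a second metal block of the same outer size with only two 29 mm holes; not wanted, leave it
- heater: the heater shaker, fixed on screw feet: white housing 180 by 176 mm, display on its front (-x); origin at its underside below the centre of the well (1 to 7 mm above the bench), x away from the front. Well 51 by 108 mm, long along y; its mouth flares over 6 mm to 56 by 114 mm at the rim, 72 mm above the origin. The floor (heater plate) was set by a screw to 47 to 55 mm: no reading tells it
- clamp (a joint): hinged clamp: an arm with a sprung rubber foot (11 mm travel, 2 to 6 N) that lands on the middle of the block's top; 0 = shut and caught, 2.0 rad = open, leaning back away from the front, where a light spring (0.05 to 0.25 N m) holds it and to where it springs back unless caught
- clamp_hinge (a point): centre of the clamp's hinge axis, which runs along the heater's y axis, 80 mm behind the well's centre and 111 mm above the heater's origin
- clamp_handle (a point): centre of the clamp's handle, a round bar 14 mm thick and 80 mm long along the heater's y, at the free end of the arm, 140 mm from the hinge; the arm, 20 mm wide, 9 mm thick, meets it at its middle: pinch or push it 15 to 38 mm to one side. Shut, it stands 60 mm in front of the well's centre, 115 mm above the heater's origin (4 mm above the hinge axis); open, up and back at about 240 mm
- rack: grey tube rack with capped tubes, a bystander
- reader: small black code reader lying on the bench, a bystander
- white_box: flat white carton, a bystander
- well_mouth (a point): centre of the well's mouth at rim height. At the middle of each short side a spring leaf 30 mm wide slopes inward from the rim to 2 mm into the block's space. Pushing the block down, it rides on the leaves from 2 to 13 mm below the rim, which takes up to 7 to 17 N; then 3 to 12 N of friction, which holds the block wherever it is left; then the hard floor somewhere from 17 to 25 mm below the rim
- clamp_catch (a point): striker bar at the lower end of the leg that hangs 54 mm below the handle (open, the leg points forward from the handle, towards the front: come over it). Over the last 10 mm of closing it pushes aside the spring bolt at the front of the well and snaps under it: up to 14 N straight down on the handle, then some 5 N to the stop at -0.02 rad; released, the bolt holds it at about 0

How it is judged:
On the way, in this order (a step that is already met when the one before it is completed fails the run):
1. with the clamp still open, the block is pressed home: it bears on the heater plate with at least 3 N, level (contact force between tube_block and heater_plate_c0 above 3 N and distance between tube_block and heater_plate_c0 below 0.008 m and horizontal distance between tube_block and heater below 0.005 m and angle between tube_block's own z axis and vertical below 0.03 rad and value of joint clamp above 1.2 rad), for 0.1 s.
2. the clamp is shut on the block (value of joint clamp below 0.03 rad and contact force between clamp and tube_block above 0.5 N), for 0.2 s.
At the end, for the whole second after the job is handed in: The eight-hole block lies on the heater plate to within 2 mm (its origin within 8 mm of the middle of the 12 mm thick plate), within 5 mm of the well's centre and level to 0.03 rad, at rest, and the clamp is caught shut (under 0.03 rad) with its foot bearing on the block (all of step 2 and distance between tube_block and heater_plate_c0 below 0.008 m and horizontal distance between tube_block and heater below 0.005 m and angle between tube_block's own z axis and vertical below 0.03 rad and linear speed of tube_block below 0.02 m/s); the robot touches nothing.
It fails at once if the block is pressed on the heater plate with more than 28 N (contact force between tube_block and heater_plate_c0 above 28 N).
It fails at once if the block is jammed against the heater shaker with more than 60 N, the side springs' grip included (contact force between tube_block and heater above 60 N).
It fails at once if the clamp bears on a block that stands some 3 mm or more proud of its seat (contact force between clamp and tube_block above 1.5 N and distance between tube_block and heater_plate_c0 above 0.0092 m).
It fails at once if the two-hole block is moved by more than 30 mm (distance of flask_block from where it was at the start of the episode above 0.03 m).
It fails at once if a bystander is moved by more than 30 mm (distance of any of rack, reader, white_box from where it was at the start of the episode above 0.03 m).
It also fails if it takes over 72 s, if anything falls off the work surface, if the arm or the gripper's body presses on something with over 40 N, if the wrist force passes 120 N, or if a joint passes its speed limit or range.

## Robot

A 6-joint arm with a two-finger parallel gripper is mounted at the origin on a cart in front of the work surface, level with it; the furniture and walls round the work are solid. World frame = base frame: x ahead of the robot, y to its left, z up, the work surface at z = 0. Lengths are in m, angles in rad, forces in N, time in s.
With the tool pointing down it reaches from about 0.3 to 0.85 m from the base axis. Payload 5.4 kg.
Tool frame: the origin (TCP) lies midway between the tips of the shut fingers; the grasp point (between the pads) lies robot.grip_point_offset behind it (robot.grip_point_offset is the distance from the TCP to the grasp point, in m); z points along the fingers, y is the line along which they close (so a half turn about z gives the same grasp; the last joint's range is limited). The gripper opens to 85 mm and grips with 20 to 120 N. Pads are 22 mm wide; open, the fingers measure 114 mm over their backs; the gripper's body (76 mm by 85 mm) begins 54 mm behind the grasp point. The pads swing forward as they close: fully open they stand 13 mm farther back than shut.
Start: joints at [1.015, 0.158, 1.597, -0, 1.386, -0.21], TCP at [0.195, 0.541, 0.231] pointing down, gripper open.
Joint ranges: [-2.91, 2.91], [-0.94, 2.29], [0.18, 2.7], [-1.29, 4.43], [0.17, 2.64], [-3, 3]. Speed limits (rad/s): [2.57, 2.57, 3.14, 3.14, 3.14, 3.14].

## Interface

Orientations are given as a unit quaternion [x, y, z, w].
In Python, from cell import robot, viewer gives the robot as it stands. The module is installed in compiled form; this text tells all that it offers.
- The arm moves only by the tool servo_tool, never from a script. Its argument "steps" is one flat list of numbers, 4 for each row, row after row: the shift along the tool's x, y, z in m, then the turn about the tool's z in degrees. In form: [x, y, z, roll, x, y, z, roll, ...]. A call has 1 to 5 rows; each row is the pose to reach, as a shift and turn from the pose commanded when the call began, along the tool's axes at that moment; what a row does not reach only later rows make up. A row lasts 1/12 s, in which the tool goes at most 41.7 mm and 7.16 degrees, less where a joint would pass 70% of its speed; a pose out of reach is approached as far as the arm can. A call with a gripper value outside its range is refused whole. "fingers" is the opening in per cent of the stroke, from 0 (shut) to 100 (fully open), set as the call begins (left out, the last holds). The fingers move at their own pace and stop on an object; "squeeze" is the grip in N (left out, the last holds). Time passes only in rows, so rows that repeat a pose let the fingers close. It gives the time, the measured TCP pose, the force, the opening and the grip force at its end, in the units of the state.
- robot.get_obs(): the state, without advancing time (a new reading comes with each control period).
- viewer.grab_frame(name): name is "side" or "top" or "wrist"; returns a dict with "frame" (420x560x3 uint8, blue, green, red), "depth" (420x560 float32, m along the optical axis (not along the pixel's ray), 0 where there is no reading), "fx", "fy", "cx", "cy" (pixels), "view" (4x4, takes a point from world to camera coordinates); the wrist camera has in their place "mount" (4x4, takes a point from camera to tool coordinates, whose origin is the TCP and whose axes are the flange's). Camera axes: x right, y up, looking along -z (the intrinsics and any distortion apply to the point x, -y, -z); pixel columns grow to the right and rows downward; lengths in m; the calibration is good to about 2 mm. A picture is of the moment at which its call begins: read the wrist's pose just before it.
- robot.sign_off(): hands the job in; it is judged then, once.
The state is a dict: "t": time; "q": joint angles; "joint_velocities": joint speeds; "effort": joint torques, N m; "ee_pos": TCP position; "orientation": TCP orientation; "ft_force": force on the tool from outside, world axes, zero at the start; "moment": the same for the moment, N m; "grip_width": finger opening in m; "gripper_force": force on a finger pad.
Only numpy, scipy, OpenCV 4.12 (cv2) and the standard library are available. Lean on these libraries where they do the work, as an engineer would, in place of code of your own. Each camera call takes 0.05 s, during which the arm holds its last target. There are 200 camera calls.

## Working session

There is one attempt and no reset: what is moved stays moved. The work goes in short steps, Python scripts to look and compute and a tool call to move; the robot and the scene stay as the last step left them, time stands still between calls to the robot, and variables do not carry over. Pictures are saved under pics/ and viewed, at most 10 in all, crops included, and the job is handed in when it is done.

Besides the shell and the picture viewer there is one more tool, called after "Emit:" by a JSON object that holds its "method" and its "body". servo_tool: Moves the arm, as the interface text tells. Its arguments: {"type":"object","properties":{"steps":{"type":"array","items":{"type":"number"}},"fingers":{"type":"number"},"squeeze":{"type":"number"}},"required":["steps"]}

```bash
mkdir -p pics; ls; cat > h.py <<'E'
import numpy as np, cv2
from cell import robot, viewer
from scipy.spatial.transform import Rotation as R
def cloud(f):
    d=f["depth"]; v,u=np.mgrid[0:d.shape[0],0:d.shape[1]]
    return np.dstack([(u-f["cx"])/f["fx"]*d, -(v-f["cy"])/f["fy"]*d, -d])
def T_tool(o):
    T=np.eye(4); T[:3,:3]=R.from_quat(o["orientation"]).as_matrix(); T[:3,3]=o["ee_pos"]; return T
def grab(name):
    o=robot.get_obs(); f=viewer.grab_frame(name)
    M=np.linalg.inv(f["view"]) if "view" in f else T_tool(o)@f["mount"]
    P=cloud(f)@M[:3,:3].T+M[:3,3]; P[f["depth"]==0]=np.nan
    return f,P,M,o
E
python3 - <<'E'
from h import *
for n in ["top","side"]:
    f,P,M,o=grab(n); cv2.imwrite(f"pics/{n}0.png",f["frame"]); np.savez(f"{n}0.npz",P=P,fr=f["frame"]); print(n,[k for k in f],f["fx"],M[:3,3].round(3))
print(robot.grip_point_offset,o)
E
```

```text
pics
top ['frame', 'depth', 'fx', 'fy', 'cx', 'cy', 'view'] 544.9815686455779 [-0.022 -0.183  1.94 ]
side ['frame', 'depth', 'fx', 'fy', 'cx', 'cy', 'view'] 509.6411315228401 [-0.22  -0.543  1.286]
0.0187 {'t': 0.05, 'q': array([ 1.01491863e+00,  1.59056780e-01,  1.59826656e+00, -9.75346738e-07,
        1.38623276e+00, -2.10114257e-01]), 'joint_velocities': array([-2.36288964e-04, -3.06034699e-03,  9.23121018e-05,  3.94761391e-04,
        1.01770387e-03, -1.03999320e-03]), 'effort': array([-5.65690607e-04, -3.97332644e+01, -3.32665586e+01, -2.74055983e-04,
        4.27102888e-03,  3.55501049e-05]), 'ee_pos': array([0.19456704, 0.54041725, 0.23029539]), 'orientation': array([ 1.72021650e-01,  9.85092680e-01, -9.10774967e-04, -3.66426133e-04]), 'ft_force': array([0.27520531, 0.2296536 , 0.27782087]), 'moment': array([ 0.03337201,  0.02127904, -0.00769024]), 'gripper_force': 0.0, 'grip_width': 0.08545046540018778}
```

View pics/top0.png

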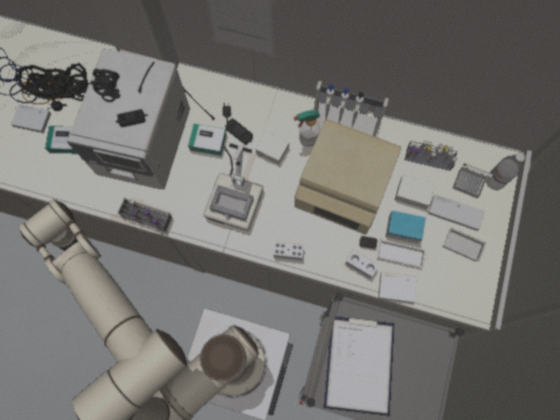

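View pics/side0.png

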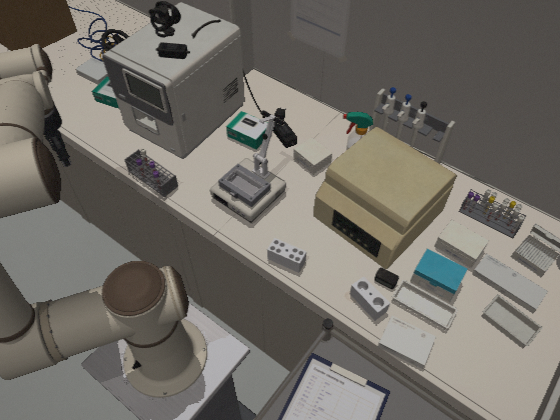

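The pictures show the eight-hole block at top (289,251) / side (287,253). The heater is at top (234,202) with its clamp leaning back, and the two-hole block is at (362,264), which I'll leave.

```bash
cat > m.py <<'E'
from h import *
for n,(u,v),(hu,hv) in [("top",(289,251),(234,202)),("side",(287,253),(248,185))]:
    z=np.load(n+"0.npz"); P=z["P"]
    print(n,"bench z",np.nanmedian(P[230:236,150:160,2] if n=="top" else P[290:300,180:190,2]), "at blk",P[v,u].round(3),"htr",P[hv,hu].round(3))
    c=P[v,u]
    def rect(mask,lab):
        q=P[mask][:,:2].astype(np.float32)
        r=cv2.minAreaRect(q); print(lab,len(q),np.round(r[0],4),np.round(r[1],4),round(r[2],2),"z",np.median(P[mask][:,2]).round(4))
    near=np.hypot(P[...,0]-c[0],P[...,1]-c[1])<0.09
    rect(near&(abs(P[...,2]-0.052)<0.012),"block")
    c=P[hv,hu]
    near=np.hypot(P[...,0]-c[0],P[...,1]-c[1])<0.15
    hh=P[near][:,2]; print(np.histogram(hh,bins=np.arange(0,0.3,0.01))[0])
    rect(near&(abs(P[...,2]-0.073)<0.010),"heater top")
E
python3 m.py
python3 - <<'E'
import cv2
a=cv2.imread('pics/top0.png')[150:290,180:330];b=cv2.imread('pics/side0.png')[110:280,190:340]
cv2.imwrite('pics/crop.png',cv2.hconcat([cv2.resize(a,(400,400*140//150),interpolation=3)[:370],cv2.resize(b[:140],(400,373),interpolation=3)[:370]]))
E
```

```text
top bench z -0.006632731422848814 at blk [ 0.417 -0.078  0.05 ] htr [0.534 0.164 0.058]
block 307 [ 0.4197 -0.073 ] [0.0491 0.1038] 9.66 z 0.0495
[828  43  39 113 647 728 181 406 136   8   4  28  40  21   7  15  14   5
  11  20  14  12  10  15  65  39  24   1   0]
heater top 594 [0.5371 0.1735] [0.1383 0.1602] 89.89 z 0.0752
side bench z 0.3229277585513024 at blk [ 0.417 -0.082  0.054] htr [0.546 0.171 0.05 ]
block 536 [ 0.4226 -0.0738] [0.0515 0.1058] 10.54 z 0.0513
[1337   56   98  159  462 1038  221  541  218   26   13   22   73   28
   17   20   23   19   14   34   27   24   22   23   74   49   30    1
    0]
heater top 843 [0.5443 0.1716] [0.1401 0.1474] 87.65 z 0.0771
```

View pics/crop.png

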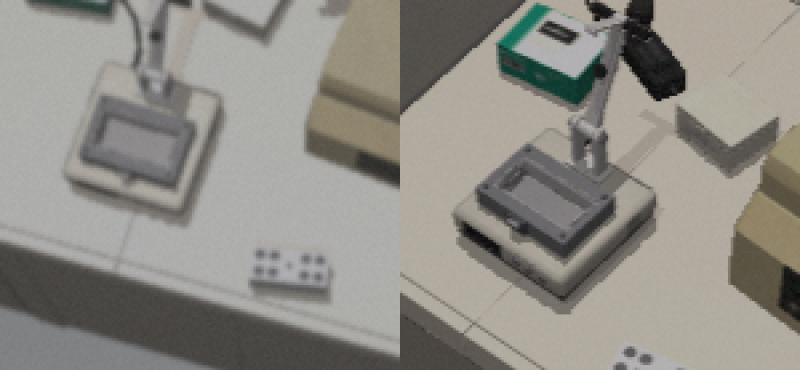

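Block is at about (0.421, -0.073), with its x axis at about +10°, and the sizes match the ones given. I'm moving above it for a close look.

Emit:
{"method": "servo_tool", "body": {"steps": [-0.021,-0.025,0,0,-0.042,-0.05,0,0,-0.063,-0.075,0,0,-0.084,-0.1,0,0,-0.105,-0.125,0,0], "fingers": 100}}

```text
t: 0.52
ee_pos: [0.2512, 0.3862, 0.2307]
orientation: [0.172, 0.985, -0.0, -0.0]
ft_force: [1.5, -0.4, 0.5]
grip_width: 0.0856
gripper_force: 0.0
```

Emit:
{"method": "servo_tool", "body": {"steps": [-0.021,-0.025,0,0,-0.042,-0.05,0,0,-0.063,-0.075,0,0,-0.084,-0.1,0,0,-0.105,-0.125,0,0]}}

```text
t: 0.93
ee_pos: [0.3076, 0.2331, 0.2309]
orientation: [0.172, 0.985, -0.0, -0.0]
ft_force: [0.7, 0.2, -0.1]
grip_width: 0.0851
gripper_force: 0.0
```

Emit:
{"method": "servo_tool", "body": {"steps": [-0.021,-0.025,0,0,-0.042,-0.05,0,0,-0.063,-0.075,0,0,-0.084,-0.1,0,0,-0.105,-0.125,0,0]}}

```text
t: 1.35
ee_pos: [0.3641, 0.0798, 0.2311]
orientation: [0.172, 0.985, 0.0, 0.0]
ft_force: [0.3, -0.0, 0.2]
grip_width: 0.0852
gripper_force: 0.0
```

Emit:
{"method": "servo_tool", "body": {"steps": [-0.021,-0.025,0,6,-0.042,-0.05,0,12,-0.063,-0.075,0,18,-0.084,-0.1,0,24,-0.105,-0.125,0,30]}}

```text
t: 1.77
ee_pos: [0.4206, -0.0734, 0.231]
orientation: [0.424, 0.906, 0.0, -0.0]
ft_force: [1.8, 0.5, 0.3]
grip_width: 0.0856
gripper_force: 0.0
```

Emit:
{"method": "servo_tool", "body": {"steps": [0,0,0,6,0,0,0,12,0,0,0,18,0,0,0,24,0,0,0,30]}}

```text
t: 2.18
ee_pos: [0.4202, -0.0718, 0.2308]
orientation: [0.644, 0.765, -0.0, -0.001]
ft_force: [-0.3, 1.1, 0.2]
grip_width: 0.0852
gripper_force: 0.0
```

Emit:
{"method": "servo_tool", "body": {"steps": [0,0,0,0,0,0,0,0]}}

```text
t: 2.35
ee_pos: [0.4203, -0.0717, 0.231]
orientation: [0.64, 0.768, -0.0, -0.0]
ft_force: [1.0, -0.1, -0.4]
grip_width: 0.0855
gripper_force: 0.0
```

```bash
cat > blk.py <<'E'
from h import *
import sys
f,P,M,o=grab("wrist"); cv2.imwrite(f"pics/w{sys.argv[1]}.png",f["frame"]); np.savez(f"w{sys.argv[1]}.npz",P=P,fr=f["frame"])
print("cam",M.round(3).tolist()); Tt=T_tool(o); print("tcp",o["ee_pos"].round(4),"yang",np.degrees(np.arctan2(Tt[1,1],Tt[0,1])),"z",Tt[:3,2].round(4),"bench",np.nanpercentile(P[...,2],10))
m=(abs(P[...,2]-0.052)<0.008)
n,l,s,c=cv2.connectedComponentsWithStats(m.astype(np.uint8))
for i in range(1,n):
    if s[i,4]>1500:
        q=P[l==i][:,:2].astype(np.float32); r=cv2.minAreaRect(q); print(s[i],c[i].round(),np.round(r[0],4),np.round(r[1],4),round(r[2],2),np.median(P[l==i][:,2]))
E
python3 blk.py 1
```

```text
cam [[0.984, -0.171, -0.054, 0.406], [0.18, 0.936, 0.304, 0.006], [-0.001, -0.309, 0.951, 0.374], [0.0, 0.0, 0.0, 1.0]]
tcp [ 0.4203 -0.0717  0.231 ] yang 10.354619185643799 z [-7.e-04  3.e-04 -1.e+00] bench -0.5498752778397568
[ 350    0  199   77 7455] [454.  36.] [0.5483 0.1046] [0.184  0.0652] 9.91 0.05153859636147301
[ 266  143   43   91 2985] [287. 188.] [ 0.4246 -0.0726] [0.046  0.1047] 10.12 0.05200372115568358
```

Block centre is (0.424, -0.073) at yaw 10.1°, and 46×104.7 mm matches the given size. Before grasping, I'll look at the well with the gripper empty.

Emit:
{"method": "servo_tool", "body": {"steps": [0.025,0.015,-0.004,0,0.05,0.03,-0.008,0,0.075,0.045,-0.012,0,0.1,0.06,-0.016,0]}}

```text
t: 2.73
ee_pos: [0.4622, 0.0384, 0.2475]
orientation: [0.641, 0.768, 0.0, 0.0]
ft_force: [1.1, 0.7, 0.4]
grip_width: 0.0851
gripper_force: 0.0
```

Emit:
{"method": "servo_tool", "body": {"steps": [0.026,0.015,-0.004,0,0.052,0.03,-0.008,0,0.078,0.045,-0.012,0,0.104,0.06,-0.016,0,0.104,0.06,-0.016,0]}}

```text
t: 3.15
ee_pos: [0.5036, 0.1544, 0.264]
orientation: [0.639, 0.769, 0.001, -0.0]
ft_force: [0.1, 0.0, 0.0]
grip_width: 0.0851
gripper_force: 0.0
```

Emit:
{"method": "servo_tool", "body": {"steps": [0,0,0,0,0,0,0,0]}}

```text
t: 3.32
ee_pos: [0.5023, 0.1499, 0.2629]
orientation: [0.641, 0.768, -0.0, -0.0]
ft_force: [0.3, -0.1, 0.2]
grip_width: 0.0857
gripper_force: 0.0
```

```bash
python3 blk.py 2
```

```text
cam [[0.984, -0.17, -0.054, 0.488], [0.178, 0.936, 0.305, 0.228], [-0.001, -0.31, 0.951, 0.406], [0.0, 0.0, 0.0, 1.0]]
tcp [0.5023 0.1499 0.2629] yang 10.277740794809727 z [-9.e-04 -5.e-04 -1.e+00] bench -0.820501797589226
[ 489    0   71  110 6195] [530.  57.] [0.7534 0.3384] [0.0833 0.1044] 5.95 0.04820388312384677
[ 241   80  171  164 9660] [330. 156.] [0.5451 0.174 ] [0.1762 0.1784] 88.81 0.051685707998719355
[ 282  118   62   97 3689] [311. 166.] [0.5319 0.1741] [0.1083 0.0502] 88.69 0.055216671170183806
[ 445  241   62   54 1956] [478. 268.] [0.7935 0.079 ] [0.0566 0.0861] 78.45 0.04588808890947452
[ 188  287   34   64 1552] [206. 322.] [ 0.4246 -0.072 ] [0.0465 0.1055] 10.02 0.05182031502390985
```

View pics/w2.png

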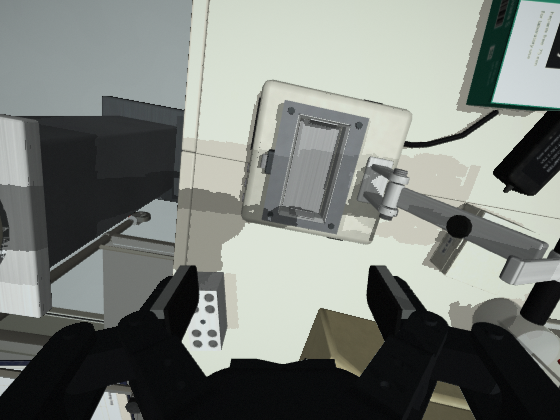

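The view shows the heater squared nearly to the world. The well is at pixel (315,168) with its frame around it, the catch is on the front at (266,160), and the clamp is folded back with its handle at about (545,268). Next I'll measure the rim.

```bash
cat > rim.py <<'E'
from h import *
z=np.load("w2.npz");P=z["P"]
c=np.array([.532,.174]); near=(abs(P[...,0]-c[0])<.075)&(abs(P[...,1]-c[1])<.1)
print("hist",list(zip(np.arange(.04,.10,.002).round(3),np.histogram(P[near][:,2],bins=np.arange(.04,.102,.002))[0])))
zr=np.median(P[near&(P[...,2]>.068)&(P[...,2]<.085)][:,2]); print("rim z",zr)
m=near&(abs(P[...,2]-zr)<.003)&(P[...,0]<.60)
m=cv2.morphologyEx(m.astype(np.uint8),cv2.MORPH_CLOSE,np.ones((3,3)))
cs,h=cv2.findContours(m,cv2.RETR_CCOMP,cv2.CHAIN_APPROX_NONE)
# rays onto plane z=zr
import json
f,_,M,o=grab("wrist")
def ray(p):
    d=np.c_[(p[:,0]-f["cx"])/f["fx"],-(p[:,1]-f["cy"])/f["fy"],-np.ones(len(p))]@M[:3,:3].T
    return M[:3,3]+d*((zr-M[2,3])/d[:,2])[:,None]
for k,cc in enumerate(cs):
    if len(cc)>60:
        q=ray(cc[:,0].astype(float))[:,:2].astype(np.float32); r=cv2.minAreaRect(q); print("hole" if h[0,k,3]>=0 else "outer",len(cc),np.round(r[0],4),np.round(r[1],4),round(r[2],2))
fl=near&(abs(P[...,2]-.0552)<.004)&(abs(P[...,0]-c[0])<.023)&(abs(P[...,1]-c[1])<.05)
print("floor z",np.median(P[fl][:,2]))
h=(P[...,2]>.2)&(P[...,0]>.6)&(P[...,0]<.85)&(abs(P[...,1]-.17)<.1)
print("handle",h.sum(),P[h].mean(0).round(4) if h.any() else 0, P[h].min(0) if h.any() else 0,P[h].max(0) if h.any() else 0)
E
python3 rim.py
python3 - <<'E'
from h import *
for n in("top0","side0"):
    P=np.load(n+".npz")["P"]; h=(P[...,2]>.215)&(P[...,2]<.28)&(P[...,0]>.55)&(P[...,0]<.75)&(abs(P[...,1]-.17)<.08)
    print(n,h.sum(),P[h].mean(0).round(4),P[h].min(0).round(3),P[h].max(0).round(3))
E
```

```text
hist [(np.float64(0.04), np.int64(14)), (np.float64(0.042), np.int64(124)), (np.float64(0.044), np.int64(194)), (np.float64(0.046), np.int64(196)), (np.float64(0.048), np.int64(759)), (np.float64(0.05), np.int64(3500)), (np.float64(0.052), np.int64(2549)), (np.float64(0.054), np.int64(2796)), (np.float64(0.056), np.int64(806)), (np.float64(0.058), np.int64(188)), (np.float64(0.06), np.int64(40)), (np.float64(0.062), np.int64(67)), (np.float64(0.064), np.int64(57)), (np.float64(0.066), np.int64(79)), (np.float64(0.068), np.int64(96)), (np.float64(0.07), np.int64(95)), (np.float64(0.072), np.int64(200)), (np.float64(0.074), np.int64(300)), (np.float64(0.076), np.int64(926)), (np.float64(0.078), np.int64(4214)), (np.float64(0.08), np.int64(447)), (np.float64(0.082), np.int64(7)), (np.float64(0.084), np.int64(9)), (np.float64(0.086), np.int64(11)), (np.float64(0.088), np.int64(10)), (np.float64(0.09), np.int64(6)), (np.float64(0.092), np.int64(13)), (np.float64(0.094), np.int64(12)), (np.float64(0.096), np.int64(9)), (np.float64(0.098), np.int64(11))]
rim z 0.07874349728254113
outer 406 [0.5251 0.174 ] [0.136  0.1041] 88.6
hole 283 [0.5308 0.1742] [0.1117 0.0556] 88.59
floor z 0.05523741778867422
handle 4641 [0.6531 0.1662 0.2399] [0.6183883  0.13131802 0.20004682] [0.67793522 0.18683986 0.27126686]
top0 159 [0.6566 0.1691 0.2479] [0.615 0.129 0.216] [0.676 0.208 0.27 ]
side0 209 [0.6604 0.1677 0.2461] [0.618 0.128 0.217] [0.68  0.212 0.276]
```

Measured so far: well centre (0.5308, 0.1742), rim z 0.0787, long axis 88.6°, floor about 0.055. Now I'll pick up the block.

Emit:
{"method": "servo_tool", "body": {"steps": [-0.026,-0.015,0.004,0,-0.052,-0.03,0.008,0,-0.078,-0.045,0.012,0,-0.104,-0.06,0.016,0]}}

```text
t: 3.75
ee_pos: [0.4609, 0.0354, 0.247]
orientation: [0.642, 0.767, -0.0, 0.0]
ft_force: [1.2, -1.1, -0.0]
grip_width: 0.0857
gripper_force: 0.0
```

Emit:
{"method": "servo_tool", "body": {"steps": [-0.025,-0.015,0.02,0,-0.05,-0.029,0.04,0,-0.075,-0.043,0.065,0,-0.101,-0.056,0.09,0,-0.101,-0.056,0.1,0]}}

```text
t: 4.17
ee_pos: [0.4213, -0.0755, 0.1442]
orientation: [0.644, 0.765, -0.001, -0.002]
ft_force: [0.2, 0.6, -0.8]
grip_width: 0.0852
gripper_force: 0.0
```

Emit:
{"method": "servo_tool", "body": {"steps": [0,0,0.01,0,0,0,0.02,0,0,0,0.03,0,0,0,0.03,0]}}

```text
t: 4.5
ee_pos: [0.4239, -0.0709, 0.1157]
orientation: [0.641, 0.768, -0.0, -0.001]
ft_force: [-0.7, -1.4, -0.2]
grip_width: 0.0856
gripper_force: 0.0
```

```bash
python3 blk.py 3
```

```text
cam [[0.984, -0.17, -0.052, 0.41], [0.178, 0.936, 0.303, 0.007], [-0.003, -0.308, 0.952, 0.259], [0.0, 0.0, 0.0, 1.0]]
tcp [ 0.4239 -0.0709  0.1157] yang 10.26625702468804 z [-0.0024  0.0014 -1.    ] bench -0.7242686755790969
[ 415    0  145   40 2788] [509.  12.] [0.527  0.0938] [0.0159 0.0977] 88.34 0.049525008294253256
[ 252  157   65  131 6616] [284. 222.] [ 0.4246 -0.0725] [0.0461 0.1044] 10.12 0.05199250671958271
[ 449  226  111  104 2177] [491. 275.] [ 0.5952 -0.083 ] [0.1084 0.0361] 60.14 0.052140736061631665
```

Emit:
{"method": "servo_tool", "body": {"steps": [-0.002,0,0.02,0,-0.002,0,0.04,0,-0.002,0,0.06,0,-0.002,0,0.08,0,-0.002,0,0.085,0]}}

```text
t: 4.97
ee_pos: [0.4238, -0.0728, 0.0304]
orientation: [0.641, 0.768, -0.0, -0.002]
ft_force: [-1.3, 0.2, -0.6]
grip_width: 0.0855
gripper_force: 0.0
```

Emit:
{"method": "servo_tool", "body": {"steps": [0,0,0,0,0,0,0,0,0,0,0,0,0,0,0,0,0,0,0,0], "fingers": 0, "squeeze": 100}}

```text
t: 5.38
ee_pos: [0.4269, -0.0748, 0.0344]
orientation: [0.641, 0.767, 0.001, 0.002]
ft_force: [-0.5, 1.7, 6.9]
grip_width: 0.0435
gripper_force: 103.0
```

Emit:
{"method": "servo_tool", "body": {"steps": [0,0,0,0,0,0,0,0,0,0,0,0,0,0,0,0,0,0,0,0]}}

```text
t: 5.8
ee_pos: [0.4269, -0.0748, 0.0344]
orientation: [0.641, 0.767, 0.001, 0.002]
ft_force: [-0.3, 1.6, 6.8]
grip_width: 0.0437
gripper_force: 103.0
```

```bash
python3 blk.py 4; python3 -c "
from h import *
o=robot.get_obs();print(o['q'].round(3),o['grip_width'],o['ft_force'])"
```

```text
cam [[0.984, -0.167, -0.058, 0.412], [0.177, 0.935, 0.306, 0.003], [0.003, -0.311, 0.95, 0.177], [0.0, 0.0, 0.0, 1.0]]
tcp [ 0.4269 -0.0748  0.0344] yang 10.195854242589418 z [ 0.0037 -0.0016 -1.    ] bench -0.6476575279033842
[  206   172   155   192 16224] [282. 265.] [ 0.4261 -0.0698] [0.069  0.1067] 23.61 0.05197414952293487
[-0.454  0.06   2.138  0.     0.94  -0.632] 0.04345981417016659 [ 0.47111752 -0.154202    6.25079317]
```

Emit:
{"method": "servo_tool", "body": {"steps": [0,0,-0.02,0,0,0,-0.05,0,0,0,-0.08,0,0,0,-0.11,0,0,0,-0.13,0]}}

```text
t: 6.27
ee_pos: [0.4262, -0.0745, 0.166]
orientation: [0.641, 0.767, 0.001, 0.002]
ft_force: [0.4, -0.3, -2.2]
grip_width: 0.0435
gripper_force: 103.0
```

Emit:
{"method": "servo_tool", "body": {"steps": [0,0,0,0,0,0,0,0,0,0,0,0]}}

```text
t: 6.52
ee_pos: [0.4241, -0.0736, 0.161]
orientation: [0.642, 0.767, -0.0, -0.001]
ft_force: [0.1, 0.4, -2.3]
grip_width: 0.0436
gripper_force: 103.1
```

```bash
cat > held.py <<'E'
from h import *
import sys
f,P,M,o=grab("wrist"); cv2.imwrite(f"pics/w{sys.argv[1]}.png",f["frame"]); np.savez(f"w{sys.argv[1]}.npz",P=P,fr=f["frame"])
T=T_tool(o); Q=(P-T[:3,3])@T[:3,:3]   # tool frame
print("tcp",o["ee_pos"].round(4),"yang",np.degrees(np.arctan2(T[1,1],T[0,1])).round(2),"z",T[:3,2].round(4),o["grip_width"],o["ft_force"].round(1))
m=(abs(Q[...,1])<.021)&(Q[...,0]>.016)&(Q[...,0]<.056)&(abs(Q[...,2]+.02)<.02)
z0=np.nanmedian(Q[m][:,2]);m&=abs(Q[...,2]-z0)<.006
A=np.c_[Q[m][:,:2],np.ones(m.sum())]
co=np.linalg.lstsq(A,Q[m][:,2],rcond=None)[0]; r=Q[m][:,2]-A@co
k=abs(r)<.002; co=np.linalg.lstsq(A[k],Q[m][k,2],rcond=None)[0]
print("top plane tool: slope x,y, z0",co.round(4),m.sum())
m=(abs(Q[...,2]-co[2]-co[0]*Q[...,0])<.004)&(abs(Q[...,1])<.06)&(abs(Q[...,0])<.09)
m=cv2.morphologyEx(m.astype(np.uint8),cv2.MORPH_OPEN,np.ones((3,3)))>0
q=Q[m]; print("ext x",np.percentile(q[:,0],[0,.5,99.5,100]).round(4))
for a in(.02,.03,.04,.05): 
    s=q[abs(q[:,0]-a)<.003]; print(a,np.percentile(s[:,1],[1,99]).round(4))
# bottom/side +x face
s=(abs(Q[...,1])<.018)&(abs(Q[...,0]-.052)<.008)&(Q[...,2]>co[2]+.006)&(Q[...,2]<.05)
print("side x",s.sum(),np.nanmedian(Q[s],axis=0) if s.any() else 0)
E
python3 held.py 5
```

```text
tcp [ 0.4241 -0.0736  0.161 ] yang 10.19 z [-1.9e-03  9.0e-04 -1.0e+00] 0.043614783373726436 [ 0.1  0.4 -2.3]
top plane tool: slope x,y, z0 [-0.0069  0.0022 -0.0173] 5707
ext x [-0.0488 -0.0462  0.0543  0.0547]
0.02 [-0.023   0.0224]
0.03 [-0.0229  0.0223]
0.04 [-0.0231  0.0225]
0.05 [-0.0229  0.0222]
side x 988 [ 5.43170789e-02 -3.88038882e-05  6.79055852e-03]
```

View pics/w5.png

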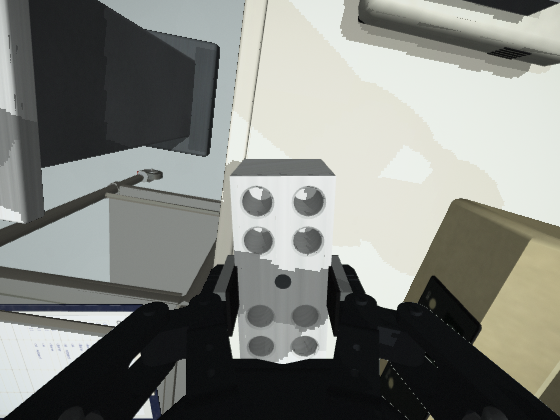

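Block is held level. In tool frame its centre is (+2.3, -0.3) mm and its underside is 34.7 mm beyond the TCP. Moving over the well now.

Emit:
{"method": "servo_tool", "body": {"steps": [0.025,0.0166,-0.002,0,0.05,0.033,-0.004,0,0.075,0.05,-0.006,0,0.1,0.066,-0.006,0,0.125,0.083,-0.006,0]}}

```text
t: 6.98
ee_pos: [0.4837, 0.0651, 0.1662]
orientation: [0.642, 0.767, -0.001, -0.002]
ft_force: [-0.2, -0.1, -2.9]
grip_width: 0.0436
gripper_force: 103.0
```

Emit:
{"method": "servo_tool", "body": {"steps": [0.025,0.0166,0,3,0.05,0.033,0,6,0.075,0.05,0,9,0.098,0.066,0,11.6,0.098,0.066,0,11.6]}}

```text
t: 7.4
ee_pos: [0.5322, 0.1756, 0.1659]
orientation: [0.715, 0.699, -0.0, -0.002]
ft_force: [0.5, 0.4, -3.6]
grip_width: 0.0437
gripper_force: 103.2
```

Emit:
{"method": "servo_tool", "body": {"steps": [0,0,0,0,0,0,0,0,0,0,0,0]}}

```text
t: 7.65
ee_pos: [0.5313, 0.1709, 0.1671]
orientation: [0.716, 0.698, -0.001, -0.001]
ft_force: [-0.2, -0.9, -2.4]
grip_width: 0.0438
gripper_force: 103.2
```

```bash
python3 held.py 6
```

```text
tcp [0.5313 0.1709 0.1671] yang -1.45 z [-2.4e-03 -6.0e-04 -1.0e+00] 0.04384259540772308 [-0.2 -0.9 -2.4]
top plane tool: slope x,y, z0 [-0.0053  0.0029 -0.0173] 5709
ext x [-0.0487 -0.0463  0.0542  0.0545]
0.02 [-0.0228  0.0224]
0.03 [-0.0228  0.0224]
0.04 [-0.023   0.0225]
0.05 [-0.0228  0.0223]
side x 988 [5.42309484e-02 2.30231015e-05 7.01129557e-03]
```

Emit:
{"method": "servo_tool", "body": {"steps": [0.001,0,0.015,0,0.001,0,0.03,0,0.001,0,0.042,0,0.001,0,0.046,0,0.001,0,0.046,0]}}

```text
t: 8.12
ee_pos: [0.5311, 0.1722, 0.1208]
orientation: [0.716, 0.698, -0.001, -0.001]
ft_force: [-0.1, 0.4, -2.2]
grip_width: 0.0435
gripper_force: 103.2
```

```bash
python3 held.py 7
```

```text
tcp [0.5311 0.1722 0.1208] yang -1.45 z [-3.1e-03 -3.0e-04 -1.0e+00] 0.04346444565479164 [-0.1  0.4 -2.2]
top plane tool: slope x,y, z0 [-0.0066  0.0033 -0.0173] 5714
ext x [-0.0488 -0.0461  0.0542  0.0545]
0.02 [-0.0229  0.0224]
0.03 [-0.0229  0.0224]
0.04 [-0.0231  0.0224]
0.05 [-0.0228  0.0223]
side x 1465 [5.42865930e-02 4.08247016e-05 1.75590592e-02]
```

View pics/w7.png

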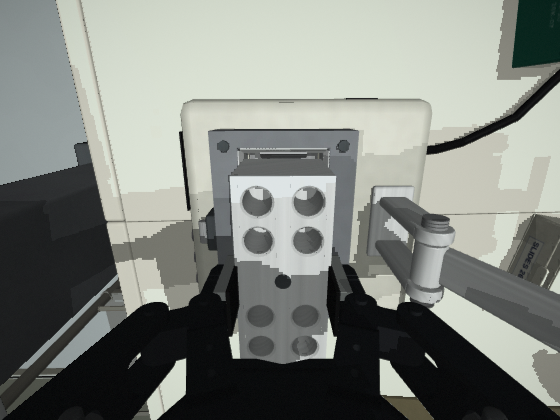

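The block hangs just above the mouth, whose far edge is at row ~150, cols 237–331; the block's end is at cols 231–334. I'll check the alignment numerically on the rim plane.

```bash
python3 - <<'E'
from h import *
f,P,M,o=grab("wrist"); T=T_tool(o); zr=.0787
g=cv2.cvtColor(f["frame"],cv2.COLOR_BGR2GRAY)
# map image onto rim plane in tool coords via homography from 4 rays
px=np.float32([[200,120],[380,120],[380,180],[200,180]])
d=np.c_[(px[:,0]-f["cx"])/f["fx"],-(px[:,1]-f["cy"])/f["fy"],-np.ones(4)]@M[:3,:3].T
W=M[:3,3]+d*((zr-M[2,3])/d[:,2])[:,None]; q=(W-T[:3,3])@T[:3,:3]
Q=(P-T[:3,3])@T[:3,:3]
s=4000; H=cv2.getPerspectiveTransform(px,np.float32([[(a[1]+.08)*s,(.09-a[0])*s] for a in q]))
im=cv2.warpPerspective(f["frame"],H,(640,160)); cv2.imwrite("pics/rect.png",im)
# depth-based: points on rim near far end
rim=abs(P[...,2]-zr)<.004
b=rim&(Q[...,0]>.05)&(abs(Q[...,1])<.02); print("rim beyond far end: min x",np.percentile(Q[b][:,0],[1,5,50]).round(4))
for a in(.048,.051,.054,.057):
    r=rim&(abs(Q[...,0]-a)<.0015); y=Q[r][:,1]; print(a,"left",y[y<0].max().round(4) if (y<0).any() else None,"right",y[y>0].min().round(4) if (y>0).any() else None)
E
```

```text
rim beyond far end: min x [0.0547 0.0557 0.0631]
0.048 left -0.0281 right 0.028
0.051 left -0.0269 right 0.0257
0.054 left -0.0006 right 0.0001
0.057 left -0.0006 right 0.0001
```

View pics/rect.png

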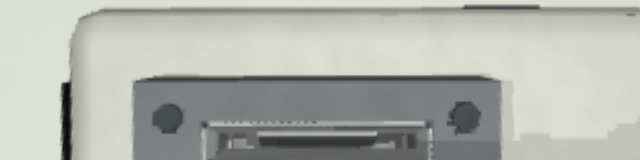

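Alignment agrees within about 0.5 mm in both axes. I'll insert in monitored steps.

Emit:
{"method": "servo_tool", "body": {"steps": [0,0,0.003,0,0,0,0.006,0,0,0,0.009,0,0,0,0.009,0]}}

```text
t: 8.55
ee_pos: [0.5319, 0.1728, 0.1127]
orientation: [0.716, 0.698, -0.0, -0.0]
ft_force: [0.3, 0.1, -3.6]
grip_width: 0.0436
gripper_force: 103.2
```

Emit:
{"method": "servo_tool", "body": {"steps": [0,0,0.001,0,0,0,0.002,0,0,0,0.003,0,0,0,0.004,0,0,0,0.004,0]}}

```text
t: 8.97
ee_pos: [0.5322, 0.1727, 0.1091]
orientation: [0.716, 0.698, -0.0, -0.0]
ft_force: [-0.4, 0.7, -3.4]
grip_width: 0.0437
gripper_force: 103.2
```

Emit:
{"method": "servo_tool", "body": {"steps": [0,0,0.001,0,0,0,0.002,0,0,0,0.003,0,0,0,0.004,0,0,0,0.004,0]}}

```text
t: 9.38
ee_pos: [0.5327, 0.1725, 0.1056]
orientation: [0.716, 0.698, 0.0, 0.0]
ft_force: [-0.2, -2.1, -0.0]
grip_width: 0.0434
gripper_force: 103.5
```

Emit:
{"method": "servo_tool", "body": {"steps": [0,-0.0005,0.001,0,0,-0.001,0.002,0,0,-0.001,0.003,0,0,-0.001,0.004,0,0,-0.001,0.004,0]}}

```text
t: 9.8
ee_pos: [0.5322, 0.1728, 0.1023]
orientation: [0.716, 0.698, 0.001, 0.001]
ft_force: [0.7, -3.2, 5.0]
grip_width: 0.0432
gripper_force: 104.1
```

Emit:
{"method": "servo_tool", "body": {"steps": [0,0,0.001,0,0,0,0.002,0,0,0,0.003,0,0,0,0.003,0]}}

```text
t: 10.13
ee_pos: [0.5318, 0.1727, 0.0984]
orientation: [0.716, 0.698, 0.0, 0.0]
ft_force: [2.2, -2.1, 2.9]
grip_width: 0.0436
gripper_force: 103.7
```

Emit:
{"method": "servo_tool", "body": {"steps": [0,0,0.001,0,0,0,0.002,0,0,0,0.003,0,0,0,0.003,0,0,0,0.003,0]}}

```text
t: 10.55
ee_pos: [0.531, 0.1728, 0.0949]
orientation: [0.716, 0.698, -0.0, -0.0]
ft_force: [1.0, -3.0, 0.4]
grip_width: 0.0438
gripper_force: 103.7
```

Emit:
{"method": "servo_tool", "body": {"steps": [0,0,0.001,0,0,0,0.002,0,0,0,0.003,0,0,0,0.003,0,0,0,0.003,0]}}

```text
t: 10.97
ee_pos: [0.5309, 0.1728, 0.0919]
orientation: [0.716, 0.698, -0.0, -0.0]
ft_force: [1.1, -3.5, 0.7]
grip_width: 0.0436
gripper_force: 103.7
```

Emit:
{"method": "servo_tool", "body": {"steps": [0,0,0.0005,0,0,0,0.001,0,0,0,0.0015,0,0,0,0.0015,0]}}

```text
t: 11.3
ee_pos: [0.5311, 0.1728, 0.0907]
orientation: [0.716, 0.698, -0.0, -0.0]
ft_force: [0.3, -3.3, 2.1]
grip_width: 0.0433
gripper_force: 103.7
```

Emit:
{"method": "servo_tool", "body": {"steps": [0,0,0.0005,0,0,0,0.001,0,0,0,0.0015,0,0,0,0.0015,0]}}

```text
t: 11.63
ee_pos: [0.5312, 0.1729, 0.0896]
orientation: [0.716, 0.698, -0.0, -0.0]
ft_force: [-1.9, -2.6, 5.4]
grip_width: 0.0437
gripper_force: 104.2
```

Emit:
{"method": "servo_tool", "body": {"steps": [0,0,0.0005,0,0,0,0.001,0,0,0,0.001,0,0,0,0.001,0]}}

```text
t: 11.97
ee_pos: [0.5313, 0.1728, 0.0896]
orientation: [0.716, 0.698, -0.0, -0.0]
ft_force: [-5.8, -3.1, 11.8]
grip_width: 0.0434
gripper_force: 105.0
```

Emit:
{"method": "servo_tool", "body": {"steps": [0,0,0.0005,0,0,0,0.001,0,0,0,0.001,0,0,0,0.001,0]}}

```text
t: 12.3
ee_pos: [0.5313, 0.1729, 0.0895]
orientation: [0.716, 0.698, -0.0, -0.0]
ft_force: [-8.8, -4.1, 17.7]
grip_width: 0.0434
gripper_force: 105.8
```

Bottomed out: z has stopped at 0.0895, and the force climbs at about 16 N. I'll check that it's level.

```bash
python3 held.py 8; python3 - <<'E'
from h import *
o=robot.get_obs(); print(o["ft_force"],o["moment"])
P=np.load("w8.npz")["P"]
m=(abs(P[...,0]-.531)<.021)&(P[...,1]>.19)&(P[...,1]<.222)&(abs(P[...,2]-.107)<.006)
A=np.c_[P[m][:,0]-.531,P[m][:,1]-.174,np.ones(m.sum())]; print("block top world",np.linalg.lstsq(A,P[m][:,2],rcond=None)[0],m.sum())
for lo,hi in((.48,.505),(.557,.58)):
    r=(P[...,0]>lo)&(P[...,0]<hi)&(abs(P[...,1]-.21)<.02)&(abs(P[...,2]-.0787)<.005); print("rim",np.nanmedian(P[r][:,2]))
E
```

```text
tcp [0.5313 0.1729 0.0895] yang -1.4 z [-6.e-04 -3.e-04 -1.e+00] 0.0434350879353827 [-8.8 -4.1 17.7]
top plane tool: slope x,y, z0 [-0.0046  0.0026 -0.0174] 5679
ext x [-0.0485 -0.0462  0.0542  0.0545]
0.02 [-0.0229  0.0225]
0.03 [-0.0229  0.0223]
0.04 [-0.0232  0.0224]
0.05 [-0.0228  0.0222]
side x 1347 [5.42875707e-02 1.43931767e-05 1.04069567e-02]
[-8.74042261 -3.37145521 17.14325349] [-0.65158019  1.45864122  0.05161421]
block top world [-0.00679884  0.0170476   0.10626393] 4013
rim 0.07896604181108491
rim 0.07892425691556201
```

It's home and level, with the underside at 0.0548 matching the seen floor. I'll ease off, open partly, and rise.

Emit:
{"method": "servo_tool", "body": {"steps": [0,0,-0.0005,0,0,0,-0.001,0,0,0,-0.0015,0,0,0,-0.0015,0]}}

```text
t: 12.68
ee_pos: [0.5312, 0.1729, 0.0896]
orientation: [0.716, 0.698, -0.0, -0.0]
ft_force: [-3.6, -4.2, 7.8]
grip_width: 0.0436
gripper_force: 104.3
```

Emit:
{"method": "servo_tool", "body": {"steps": [0,0,0,0,0,0,0,0,0,0,0,0,0,0,0,0,0,0,0,0], "fingers": 72}}

```text
t: 13.1
ee_pos: [0.5311, 0.173, 0.0885]
orientation: [0.716, 0.698, -0.0, -0.0]
ft_force: [0.3, -0.5, -0.1]
grip_width: 0.0614
gripper_force: 0.0
```

Emit:
{"method": "servo_tool", "body": {"steps": [0,0,-0.01,0,0,0,-0.03,0,0,0,-0.05,0,0,0,-0.08,0,0,0,-0.1,0]}}

```text
t: 13.52
ee_pos: [0.5321, 0.173, 0.1921]
orientation: [0.716, 0.698, 0.001, 0.001]
ft_force: [1.0, 0.4, 0.3]
grip_width: 0.0616
gripper_force: 0.0
```

Emit:
{"method": "servo_tool", "body": {"steps": [0,-0.02,-0.03,0,0,-0.04,-0.06,0,0,-0.06,-0.08,0,0,-0.06,-0.08,0]}}

```text
t: 13.85
ee_pos: [0.4715, 0.1751, 0.2753]
orientation: [0.715, 0.699, 0.004, 0.003]
ft_force: [1.3, -0.1, 0.3]
grip_width: 0.0613
gripper_force: 0.0
```

```bash
python3 blk.py 9; python3 - <<'E'
from h import *
P=np.load("w9.npz")["P"]
m=(abs(P[...,0]-.531)<.03)&(abs(P[...,1]-.174)<.06)&(abs(P[...,2]-.107)<.003)
q=P[m]; r=cv2.minAreaRect(q[:,:2].astype(np.float32)); print(r,np.median(q[:,2]))
A=np.c_[q[:,:2]-[.531,.174],np.ones(len(q))]; print("plane",np.linalg.lstsq(A,q[:,2],rcond=None)[0])
r=(abs(P[...,0]-.531)<.045)&(abs(P[...,1]-.174)<.068)&(abs(P[...,2]-.0787)<.004); print("rim",np.median(P[r][:,2]))
h=(P[...,2]>.2)&(P[...,0]>.6)&(abs(P[...,1]-.17)<.07)
print("clamp pts",h.sum(), P[h].min(0) if h.any() else 0,P[h].max(0) if h.any() else 0)
E
```

```text
cam [[1.0, 0.025, -0.001, 0.472], [-0.023, 0.951, 0.308, 0.254], [0.008, -0.308, 0.951, 0.418], [0.0, 0.0, 0.0, 1.0]]
tcp [0.4715 0.1751 0.2753] yang -1.3475851366862257 z [ 0.0092  0.0015 -1.    ] bench -0.822886747472555
[ 488    0   72   85 5480] [525.  41.] [0.7534 0.3296] [0.0815 0.0862] 5.72 0.04818848892368374
[ 269  107  148  135 8695] [346. 164.] [0.5452 0.1742] [0.1758 0.1786] 88.53 0.05165716595706832
((0.5309216976165771, 0.17434121668338776), (0.1044141948223114, 0.04626652970910072), 88.67011260986328) 0.10741966348718299
plane [-0.00203834 -0.00197143  0.10738269]
rim 0.0789644615731544
clamp pts 2270 [0.61830487 0.16104472 0.20000658] [0.66815094 0.18185157 0.27201386]
```

View pics/w9.png

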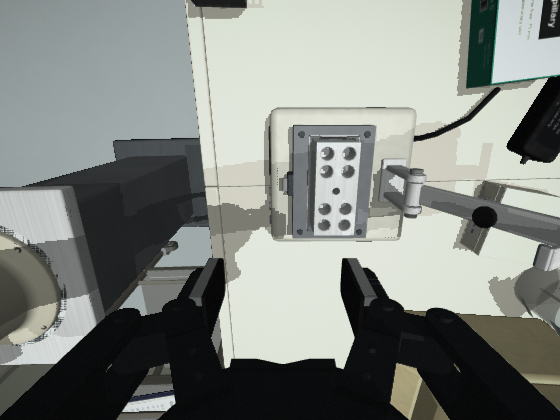

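The block sits at (0.5309, 0.1743), level, with its top at 0.1074. Next I'll locate the open handle bar.

```bash
python3 - <<'E'
from h import *
f,P,M,o=grab("top");np.savez("top1.npz",P=P)
f,P,M,o=grab("side");np.savez("side1.npz",P=P)
for n in("top1","side1","w9","w2"):
    P=np.load(n+".npz")["P"]
    for lo,hi in((.185,.21),(.132,.155)):
        h=(P[...,2]>.215)&(P[...,2]<.29)&(P[...,0]>.6)&(P[...,0]<.72)&(P[...,1]>lo)&(P[...,1]<hi)
        if h.sum()>3: q=P[h]; print(n,lo,h.sum(),np.median(q,0).round(4),"max z",q[:,2].max().round(4),"minx",np.percentile(q[:,0],5).round(4),"maxx",np.percentile(q[:,0],95).round(4))
    h=(P[...,2]>.215)&(P[...,2]<.29)&(P[...,0]>.655)&(P[...,0]<.69)&(abs(P[...,1]-.17)<.07)
    if h.any(): print(n,"y ext",np.percentile(P[h][:,1],[1,99]).round(4))
    # other obstacles behind
    k=(P[...,0]>.58)&(P[...,0]<.78)&(P[...,1]>.185)&(P[...,1]<.3); print(n,"max z around",np.nanmax(P[k][:,2]).round(3) if k.any() else None)
E
```

```text
top1 0.185 30 [0.6676 0.1976 0.244 ] max z 0.2566 minx 0.6622 maxx 0.6757
top1 0.132 27 [0.665  0.1447 0.2459] max z 0.2552 minx 0.6605 maxx 0.6734
top1 y ext [0.1303 0.2084]
top1 max z around 0.257
side1 0.185 33 [0.6691 0.1966 0.2477] max z 0.2553 minx 0.666 maxx 0.6762
side1 0.132 38 [0.6682 0.1424 0.2481] max z 0.2522 minx 0.664 maxx 0.6766
side1 y ext [0.1302 0.2088]
side1 max z around 0.255
w9 y ext [0.162  0.1814]
w9 max z around 0.129
w2 0.185 6 [0.6666 0.1861 0.2407] max z 0.2418 minx 0.6663 maxx 0.6681
w2 0.132 979 [0.6675 0.1439 0.248 ] max z 0.2517 minx 0.6652 maxx 0.6739
w2 y ext [0.1325 0.182 ]
w2 max z around 0.242
```

Emit:
{"method": "servo_tool", "body": {"steps": [0,0,-0.03,0,0,0,-0.06,0,0.005,0.035,-0.06,0,0.01,0.07,-0.06,0,0.015,0.1,-0.06,0]}}

```text
t: 14.42
ee_pos: [0.5735, 0.1866, 0.3274]
orientation: [0.716, 0.698, -0.0, -0.0]
ft_force: [0.3, -0.6, 0.9]
grip_width: 0.0617
gripper_force: 0.0
```

Emit:
{"method": "servo_tool", "body": {"steps": [0.005,0.035,0,0,0.009,0.07,0,0,0.013,0.1,0,0,0.013,0.1,0,0,0.013,0.1,0,0]}}

```text
t: 14.83
ee_pos: [0.6726, 0.1968, 0.3237]
orientation: [0.716, 0.698, -0.003, -0.002]
ft_force: [0.6, 0.5, -0.8]
grip_width: 0.061
gripper_force: 0.0
```

Emit:
{"method": "servo_tool", "body": {"steps": [0,0,0,0,0,0,0,0]}}

```text
t: 15.0
ee_pos: [0.6713, 0.1974, 0.3288]
orientation: [0.716, 0.698, -0.0, -0.0]
ft_force: [0.2, -0.3, 0.7]
grip_width: 0.0616
gripper_force: 0.0
```

Emit:
{"method": "servo_tool", "body": {"steps": [0.001,0,0.025,0,0.001,0,0.05,0,0.001,0,0.075,0,0.001,0,0.095,0,0.001,0,0.102,0]}}

```text
t: 15.42
ee_pos: [0.6694, 0.1982, 0.2236]
orientation: [0.716, 0.698, -0.002, -0.002]
ft_force: [-0.8, -0.5, 0.6]
grip_width: 0.0614
gripper_force: 0.0
```

Emit:
{"method": "servo_tool", "body": {"steps": [0,0,0,0,0,0,0,0,0,0,0,0,0,0,0,0,0,0,0,0], "fingers": 0, "squeeze": 40}}

```text
t: 15.83
ee_pos: [0.6733, 0.1985, 0.2294]
orientation: [0.716, 0.698, 0.002, 0.002]
ft_force: [1.1, -0.1, 2.9]
grip_width: 0.0127
gripper_force: 39.0
```

Emit:
{"method": "servo_tool", "body": {"steps": [0,0,0,0,0,0,0,0,0,0,0,0]}}

```text
t: 16.08
ee_pos: [0.6735, 0.1985, 0.2293]
orientation: [0.716, 0.698, 0.002, 0.002]
ft_force: [2.9, 0.2, 6.0]
grip_width: 0.0122
gripper_force: 39.3
```

```bash
python3 -c "
from h import *
f,P,M,o=grab('wrist');cv2.imwrite('pics/w10.png',f['frame']);print(o['ft_force'],o['moment'],o['q'].round(2))"
```

```text
[2.92297656 0.17047903 6.00452641] [ 0.05632469 -0.3653351  -0.00888688] [0.11 0.48 1.2  0.   1.45 0.14]
```

View pics/w10.png

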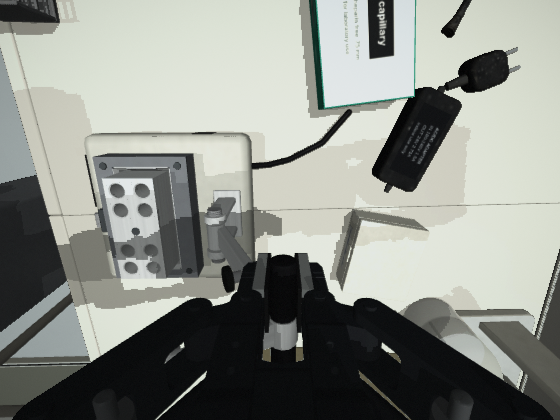

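The handle bar is pinched between the pads at 0.0122 m, reading about 2 mm low just as it did on the block. I'll swing it along the hinge arc.

Emit:
{"method": "servo_tool", "body": {"steps": [0,-0.0095,-0.0045,0,0,-0.0185,-0.0075,0,0,-0.028,-0.0105,0,0,-0.0375,-0.0122,0,0,-0.0375,-0.0122,0]}}

```text
t: 16.55
ee_pos: [0.6357, 0.1994, 0.2425]
orientation: [0.716, 0.698, 0.003, 0.002]
ft_force: [2.7, -0.0, 7.2]
grip_width: 0.0124
gripper_force: 40.7
```

Emit:
{"method": "servo_tool", "body": {"steps": [0,-0.0122,-0.0016,0,0,-0.0243,-0.0021,0,0,-0.0365,-0.0016,0,0,-0.0486,0,0,0,-0.0486,0,0]}}

```text
t: 16.97
ee_pos: [0.5855, 0.2005, 0.241]
orientation: [0.716, 0.699, 0.001, 0.001]
ft_force: [-0.0, -0.7, 7.3]
grip_width: 0.0121
gripper_force: 41.5
```

Emit:
{"method": "servo_tool", "body": {"steps": [0,-0.012,0,0,0,-0.0236,0.0045,0,0,-0.035,0.009,0,0,-0.0457,0.0147,0,0,-0.0457,0.0147,0]}}

```text
t: 17.38
ee_pos: [0.5388, 0.2017, 0.2245]
orientation: [0.716, 0.699, -0.001, -0.0]
ft_force: [-1.1, -0.6, 5.9]
grip_width: 0.0123
gripper_force: 40.1
```

Emit:
{"method": "servo_tool", "body": {"steps": [0,-0.0102,0.0066,0,0,-0.02,0.014,0,0,-0.029,0.022,0,0,-0.0372,0.0312,0,0,-0.0372,0.0312,0]}}

```text
t: 17.8
ee_pos: [0.5018, 0.2026, 0.1918]
orientation: [0.716, 0.698, -0.001, -0.001]
ft_force: [1.2, 0.4, 2.2]
grip_width: 0.0122
gripper_force: 39.7
```

The measured points fit a circle around x=0.611 with R=0.14, so shut corresponds to TCP (0.471, z 0.1084). Continuing.

Emit:
{"method": "servo_tool", "body": {"steps": [0,-0.0065,0.0095,0,0,-0.0125,0.019,0,0,-0.0178,0.029,0,0,-0.0224,0.0395,0,0,-0.0224,0.0395,0], "squeeze": 70}}

```text
t: 18.22
ee_pos: [0.4804, 0.2031, 0.1511]
orientation: [0.716, 0.698, 0.0, -0.0]
ft_force: [9.2, 2.2, -7.1]
grip_width: 0.0116
gripper_force: 71.7
```

Emit:
{"method": "servo_tool", "body": {"steps": [0,-0.002,0.006,0,0,-0.0037,0.012,0,0,-0.0051,0.018,0,0,-0.0063,0.0236,0,0,-0.0063,0.0236,0]}}

```text
t: 18.63
ee_pos: [0.4744, 0.2031, 0.1286]
orientation: [0.716, 0.698, 0.0, 0.0]
ft_force: [7.9, 0.7, -4.0]
grip_width: 0.0116
gripper_force: 73.8
```

Emit:
{"method": "servo_tool", "body": {"steps": [0,0,0.003,0,0,0,0.006,0,0,0,0.009,0,0,0,0.01,0,0,0,0.01,0]}}

```text
t: 19.05
ee_pos: [0.4732, 0.2032, 0.1193]
orientation: [0.716, 0.698, -0.001, -0.001]
ft_force: [-2.7, 1.1, 1.7]
grip_width: 0.0113
gripper_force: 74.4
```

Emit:
{"method": "servo_tool", "body": {"steps": [0,0,0.0015,0,0,0,0.003,0,0,0,0.0045,0,0,0,0.005,0,0,0,0.005,0]}}

```text
t: 19.47
ee_pos: [0.4728, 0.2032, 0.1147]
orientation: [0.716, 0.698, -0.001, -0.001]
ft_force: [-6.6, -0.2, 3.8]
grip_width: 0.0113
gripper_force: 74.7
```

Emit:
{"method": "servo_tool", "body": {"steps": [0,0,0.0015,0,0,0,0.003,0,0,0,0.004,0,0,0,0.004,0]}}

```text
t: 19.8
ee_pos: [0.4722, 0.2034, 0.1097]
orientation: [0.716, 0.699, -0.002, -0.002]
ft_force: [-3.3, 2.0, 0.2]
grip_width: 0.0113
gripper_force: 75.9
```

Emit:
{"method": "servo_tool", "body": {"steps": [0,0,0.0015,0,0,0,0.003,0,0,0,0.003,0,0,0,0.003,0]}}

```text
t: 20.13
ee_pos: [0.4721, 0.2034, 0.1065]
orientation: [0.716, 0.698, -0.002, -0.002]
ft_force: [-4.6, 3.6, -2.3]
grip_width: 0.0116
gripper_force: 75.8
```

Emit:
{"method": "servo_tool", "body": {"steps": [0,0,0.001,0,0,0,0.002,0,0,0,0.002,0,0,0,0.002,0]}}

```text
t: 20.47
ee_pos: [0.4721, 0.2034, 0.105]
orientation: [0.716, 0.699, -0.002, -0.002]
ft_force: [-7.1, 1.4, 1.9]
grip_width: 0.0113
gripper_force: 76.1
```

Emit:
{"method": "servo_tool", "body": {"steps": [0,0,0.001,0,0,0,0.002,0,0,0,0.002,0,0,0,0.002,0]}}

```text
t: 20.8
ee_pos: [0.4721, 0.2034, 0.1031]
orientation: [0.716, 0.699, -0.002, -0.002]
ft_force: [-7.3, 2.6, 3.3]
grip_width: 0.0116
gripper_force: 76.2
```

```bash
cat > cl.py <<'E'
from h import *
for n in("wrist","side","top"):
    f,P,M,o=grab(n); cv2.imwrite(f"pics/c_{n}.png",f["frame"])
    for lab,x0,x1,y0,y1 in(("bar-y",.462,.48,.135,.16),("bar+y",.462,.48,.185,.212),("barmid",.464,.478,.168,.18),("armA",.49,.505,.168,.178),("armB",.565,.58,.166,.178)):
        h=(P[...,0]>x0)&(P[...,0]<x1)&(P[...,1]>y0)&(P[...,1]<y1)&(P[...,2]>.095)&(P[...,2]<.15)
        if h.sum()>2: print(n,lab,h.sum(),"z med/p90",np.median(P[h][:,2]).round(4),np.percentile(P[h][:,2],90).round(4))
print(o["ee_pos"],o["ft_force"].round(1))
E
python3 cl.py
```

```text
wrist bar-y 12 z med/p90 0.1215 0.1231
wrist bar+y 1822 z med/p90 0.1268 0.1423
wrist barmid 514 z med/p90 0.1271 0.1281
wrist armB 591 z med/p90 0.1259 0.1265
side bar-y 37 z med/p90 0.1248 0.1295
side bar+y 42 z med/p90 0.1287 0.1396
side barmid 22 z med/p90 0.1139 0.1289
side armA 14 z med/p90 0.1234 0.1264
side armB 18 z med/p90 0.1254 0.129
top bar-y 16 z med/p90 0.1232 0.1309
top bar+y 10 z med/p90 0.1229 0.1284
top barmid 9 z med/p90 0.124 0.1297
top armA 10 z med/p90 0.1218 0.1281
top armB 14 z med/p90 0.124 0.1277
[0.47208513 0.20340851 0.10312335] [-7.4  1.6  3.4]
```

Emit:
{"method": "servo_tool", "body": {"steps": [0,0,0.001,0,0,0,0.002,0,0,0,0.002,0,0,0,0.002,0]}}

```text
t: 21.28
ee_pos: [0.4721, 0.2035, 0.1018]
orientation: [0.715, 0.699, -0.002, -0.002]
ft_force: [-10.3, 0.8, 7.6]
grip_width: 0.0113
gripper_force: 76.8
```

Emit:
{"method": "servo_tool", "body": {"steps": [0,0,0.001,0,0,0,0.002,0,0,0,0.002,0,0,0,0.002,0]}}

```text
t: 21.62
ee_pos: [0.4722, 0.2035, 0.1016]
orientation: [0.715, 0.699, -0.002, -0.002]
ft_force: [-16.1, -1.6, 20.9]
grip_width: 0.0118
gripper_force: 78.2
```

```bash
python3 cl.py
```

```text
wrist bar-y 11 z med/p90 0.1195 0.1217
wrist bar+y 1848 z med/p90 0.1256 0.1426
wrist barmid 507 z med/p90 0.1257 0.1267
wrist armB 610 z med/p90 0.1255 0.1262
side bar-y 35 z med/p90 0.1227 0.1274
side bar+y 44 z med/p90 0.1288 0.1451
side barmid 23 z med/p90 0.1227 0.1284
side armA 9 z med/p90 0.1237 0.1271
side armB 13 z med/p90 0.1269 0.1306
top bar-y 19 z med/p90 0.1214 0.1275
top bar+y 11 z med/p90 0.1247 0.1282
top barmid 9 z med/p90 0.12 0.1325
top armA 12 z med/p90 0.1223 0.1265
top armB 14 z med/p90 0.1232 0.1277
[0.47220947 0.20349722 0.10158195] [-17.1  -0.5  20.8]
```

The handle hit its hard stop at 21 N. I'll ease off and test the catch with a slight upward pull before letting go.

Emit:
{"method": "servo_tool", "body": {"steps": [0,0.0005,-0.001,0,0,0.001,-0.002,0,0,0.0015,-0.003,0,0,0.002,-0.004,0,0,0.002,-0.0045,0]}}

```text
t: 22.18
ee_pos: [0.472, 0.2034, 0.1028]
orientation: [0.715, 0.699, -0.004, -0.003]
ft_force: [-11.3, 1.5, 2.3]
grip_width: 0.0116
gripper_force: 76.2
```

Emit:
{"method": "servo_tool", "body": {"steps": [0,0,-0.001,0,0,0,-0.002,0,0,0,-0.003,0,0,0,-0.003,0]}}

```text
t: 22.52
ee_pos: [0.4721, 0.2034, 0.1052]
orientation: [0.715, 0.699, -0.004, -0.003]
ft_force: [-10.3, 2.3, -1.4]
grip_width: 0.011
gripper_force: 75.9
```

Emit:
{"method": "servo_tool", "body": {"steps": [0,0.001,-0.001,0,0,0.002,-0.002,0,0,0.002,-0.002,0,0,0.002,-0.002,0]}}

```text
t: 22.85
ee_pos: [0.472, 0.2033, 0.1059]
orientation: [0.715, 0.699, -0.006, -0.005]
ft_force: [-13.5, 2.6, -2.1]
grip_width: 0.0116
gripper_force: 75.6
```

Emit:
{"method": "servo_tool", "body": {"steps": [0,-0.002,-0.001,0,0,-0.004,-0.002,0,0,-0.005,-0.002,0,0,-0.005,-0.002,0]}}

```text
t: 23.18
ee_pos: [0.4723, 0.2034, 0.1114]
orientation: [0.716, 0.698, -0.001, -0.001]
ft_force: [-4.5, 2.7, -2.7]
grip_width: 0.0114
gripper_force: 75.6
```

```bash
python3 cl.py; python3 -c "
from h import *
print(robot.get_obs()['orientation'])"
```

```text
wrist bar-y 16 z med/p90 0.1303 0.1324
wrist bar+y 1607 z med/p90 0.1349 0.1487
wrist barmid 504 z med/p90 0.1354 0.1363
wrist armB 518 z med/p90 0.1281 0.1288
side bar-y 36 z med/p90 0.1313 0.1371
side bar+y 35 z med/p90 0.1359 0.1463
side barmid 33 z med/p90 0.1203 0.1365
side armA 14 z med/p90 0.1325 0.1347
side armB 15 z med/p90 0.1285 0.1319
top bar-y 20 z med/p90 0.1342 0.1395
top bar+y 10 z med/p90 0.1321 0.1391
top barmid 12 z med/p90 0.1342 0.1377
top armA 12 z med/p90 0.1323 0.1375
top armB 12 z med/p90 0.1264 0.1302
[0.47238941 0.20337733 0.11164499] [-4.8  1.5  0.5]
[ 0.7157007   0.69840592 -0.00089929 -0.00093592]
```

View pics/c_wrist.png

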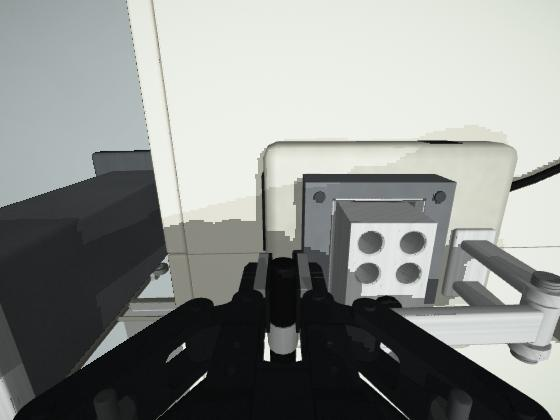

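The picture shows the handle pinched at (283,330) with the clamp arm raised, and the bar top at 0.135. So the pull test lifted the clamp and it isn't caught now. I'll press again to the stop with the sideways load relieved, and skip the pull.

Emit:
{"method": "servo_tool", "body": {"steps": [0,0,0.002,0,0,0,0.004,0,0,0,0.006,0,0,0,0.007,0,0,0,0.007,0]}}

```text
t: 23.75
ee_pos: [0.4722, 0.2034, 0.1048]
orientation: [0.716, 0.698, -0.001, -0.001]
ft_force: [-9.2, 1.6, 2.1]
grip_width: 0.0116
gripper_force: 76.1
```

Emit:
{"method": "servo_tool", "body": {"steps": [0,-0.001,0.0015,0,0,-0.001,0.003,0,0,-0.001,0.004,0,0,-0.001,0.004,0]}}

```text
t: 24.08
ee_pos: [0.4722, 0.2034, 0.1019]
orientation: [0.716, 0.698, -0.0, -0.0]
ft_force: [-8.2, 1.8, 5.3]
grip_width: 0.0117
gripper_force: 76.6
```

Emit:
{"method": "servo_tool", "body": {"steps": [0,0,0.001,0,0,0,0.0015,0,0,0,0.002,0,0,0,0.002,0]}}

```text
t: 24.42
ee_pos: [0.4723, 0.2035, 0.1016]
orientation: [0.716, 0.699, -0.0, -0.0]
ft_force: [-14.5, 0.0, 18.0]
grip_width: 0.0118
gripper_force: 78.1
```

Emit:
{"method": "servo_tool", "body": {"steps": [0,0,0.001,0,0,0,0.0015,0,0,0,0.0015,0,0,0,0.0015,0]}}

```text
t: 24.75
ee_pos: [0.4723, 0.2036, 0.1014]
orientation: [0.715, 0.699, -0.001, -0.0]
ft_force: [-19.0, -0.9, 27.6]
grip_width: 0.0115
gripper_force: 79.1
```

Emit:
{"method": "servo_tool", "body": {"steps": [0,0,-0.001,0,0,0,-0.002,0,0,0,-0.003,0,0,0,-0.003,0]}}

```text
t: 25.08
ee_pos: [0.4722, 0.2035, 0.1018]
orientation: [0.716, 0.699, -0.0, -0.0]
ft_force: [-10.8, 0.7, 7.7]
grip_width: 0.0112
gripper_force: 76.9
```

Emit:
{"method": "servo_tool", "body": {"steps": [0,0,0,0,0,0,0,0,0,0,0,0,0,0,0,0,0,0,0,0], "fingers": 40, "squeeze": 40}}

```text
t: 25.5
ee_pos: [0.473, 0.2031, 0.1004]
orientation: [0.716, 0.698, 0.0, 0.0]
ft_force: [0.2, 0.2, -0.4]
grip_width: 0.0343
gripper_force: 0.0
```

```bash
python3 cl.py
```

```text
wrist bar+y 1438 z med/p90 0.1281 0.1292
wrist barmid 540 z med/p90 0.129 0.1301
wrist armA 123 z med/p90 0.1265 0.1272
wrist armB 577 z med/p90 0.1264 0.127
side bar-y 38 z med/p90 0.1263 0.131
side bar+y 28 z med/p90 0.1279 0.1303
side barmid 25 z med/p90 0.1243 0.1324
side armA 12 z med/p90 0.1265 0.1298
side armB 10 z med/p90 0.1258 0.1273
top bar-y 18 z med/p90 0.1266 0.131
top bar+y 7 z med/p90 0.1269 0.1301
top barmid 11 z med/p90 0.1256 0.1323
top armA 12 z med/p90 0.1263 0.1307
top armB 15 z med/p90 0.1236 0.1319
[0.4726275  0.20315327 0.10012204] [-1.4 -0.2  0.6]
```

The clamp is caught: with the fingers open the bar top rests at 0.129, which is angle ≈ 0. Rising clear.

Emit:
{"method": "servo_tool", "body": {"steps": [0,0,-0.01,0,0,0,-0.025,0,0,0,-0.05,0,0,0,-0.08,0,0,0,-0.11,0]}}

```text
t: 26.07
ee_pos: [0.4718, 0.2032, 0.2115]
orientation: [0.716, 0.698, -0.0, -0.0]
ft_force: [0.8, -0.3, 0.0]
grip_width: 0.0339
gripper_force: 0.0
```

Emit:
{"method": "servo_tool", "body": {"steps": [0,-0.02,-0.02,0,0,-0.04,-0.04,0,0,-0.04,-0.04,0,0,-0.04,-0.04,0]}}

```text
t: 26.4
ee_pos: [0.4328, 0.2045, 0.252]
orientation: [0.716, 0.699, 0.002, 0.001]
ft_force: [0.5, -1.0, -1.0]
grip_width: 0.0346
gripper_force: 0.0
```

```bash
python3 cl.py; python3 - <<'E'
from h import *
f,P,M,o=grab("wrist")
m=(abs(P[...,0]-.531)<.03)&(abs(P[...,1]-.174)<.06)&(abs(P[...,2]-.107)<.003)
q=P[m]; A=np.c_[q[:,:2]-[.531,.174],np.ones(len(q))]; print("block plane",np.linalg.lstsq(A,q[:,2],rcond=None)[0],cv2.minAreaRect(q[:,:2].astype(np.float32)),o["ee_pos"],o["t"])
E
```

```text
wrist bar-y 136 z med/p90 0.1275 0.1292
wrist bar+y 385 z med/p90 0.128 0.1292
wrist barmid 158 z med/p90 0.129 0.1302
wrist armA 148 z med/p90 0.1266 0.1274
wrist armB 172 z med/p90 0.1264 0.1271
side bar-y 36 z med/p90 0.1257 0.131
side bar+y 36 z med/p90 0.1272 0.1304
side barmid 26 z med/p90 0.1266 0.1308
side armA 13 z med/p90 0.1261 0.1297
side armB 14 z med/p90 0.1276 0.1293
top bar-y 19 z med/p90 0.1271 0.1321
top bar+y 23 z med/p90 0.1254 0.1303
top barmid 9 z med/p90 0.1267 0.1312
top armA 10 z med/p90 0.1244 0.128
top armB 15 z med/p90 0.1267 0.1311
[0.43229543 0.20411484 0.24950779] [ 0.1 -0.   0.4]
block plane [0.00158716 0.0002281  0.1069458 ] ((0.5308409333229065, 0.17466199398040771), (0.10376483201980591, 0.046651843935251236), 88.80374908447266) [0.43216843 0.20401414 0.24896064] 26.55
```

The clamp stays shut, the block is level and home, and the robot is clear of everything, so I'm handing in.

```bash
python3 -c "
from h import *
print(robot.sign_off())"
```

```text
the job is handed in; nothing more can be done
None
```

The eight-hole block is seated level on the heater plate (pressed home at about 16 N), the clamp is caught shut over it, and the job is handed in at about 27 s of the 72 s; one slip on the way was a pull test that lifted the clamp out of its catch, after which I pressed it shut again and it held.

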